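# Lock the welding positioner with its quarter-turn stud

## Robot

A 7-joint arm with a two-finger parallel gripper is mounted at the origin on the work surface. World frame = base frame: x ahead of the robot, y to its left, z up, the work surface at z = 0. Lengths are in m, angles in rad, forces in N, time in s.
With the tool pointing down it reaches from about 0.4 to 0.85 m from the base axis. Payload 4.4 kg.
Tool frame: the origin (TCP) lies on the centre line of the jaws, within the pads' length; the fingertips stand ahead of it and the grasp point (between the pads) lies 3 mm ahead of it (r.tip_reach is the z of the fingertips in the tool frame, in m); z points along the fingers, x is the direction in which the jaws open and shut, and the axes are right-handed (so a half turn about z gives the same grasp; the last joint's range is limited). The gripper opens to 94 mm and grips with 3 to 60 N. Pads are 16 mm wide; open, the fingers measure 119 mm over their backs; the gripper's body (75 mm by 177 mm) begins 78 mm behind the grasp point.
Start: joints at [1.037, 0.628, 0.038, 1.517, -0.027, 0.996, -0.02], TCP at [0.293, -0.58, 0.191] pointing down, gripper open.
Joint ranges: [-3.06, 3.06], [-0.37, 2.12], [-1.25, 1.32], [0.18, 2.47], [-1.1, 4.24], [0.23, 1.98], [-2.94, 2.94]. Speed limits (rad/s): [2.57, 2.57, 3.14, 3.14, 3.14, 3.14, 3.14].

## Interface

Orientations are given as [roll, pitch, yaw] about the fixed x, y, z axes, in that order (R = Rz(yaw) Ry(pitch) Rx(roll)).
In Python, from workcell import r, fingers, kin, monitor, eyes, sign_off gives the robot as it stands. Calls block until the motion is done:
- r.move_pose(position, orientation): joint-space move of the TCP to a pose.
- r.move_l(position, rate=0.15, rotation=None, f_stop=None): straight line of the TCP; rotation=None keeps the orientation; rate is the mean speed in m/s. With f_stop (N) it stops when the force on the tool has changed by that much, and returns True; else False.
- r.goto_joints(angles): joint-space move.
- fingers.release() and fingers.grab(effort=None): open the fingers fully, or close them until they stop; effort is the grip in N (None keeps the last).
- r.hold(seconds).
- kin.solve_ik(position, orientation): joint angles nearest the present ones, or None.
- monitor.get_state(): the state.
- eyes.grab_frame(name): name is "side" or "top"; returns a dict with "image" (480x640x3 uint8, red, green, blue), "vfov" (degrees; the focal length in pixels is half the picture's height over the tangent of half this angle, whatever the lens; pixels are square), "cx", "cy" (the principal point, pixels), "pose" (4x4, takes a point from camera to world coordinates). Camera axes: x right, y up, looking along -z (the intrinsics and any distortion apply to the point x, -y, -z); pixel columns grow to the right and rows downward; lengths in m; the calibration is good to about 2 mm. A picture is of the moment at which its call begins. There is no depth.
A pose or a line that the arm cannot do raises r.IKError and nothing moves.
- sign_off(): hands the job in, once; it reports no verdict.
The state is a dict: "t": time; "qpos": joint angles; "qvel": joint speeds; "joint_efforts": joint torques, N m; "eef_pos": TCP position; "ee_rot": TCP orientation; "force": force on the tool from outside, world axes, zero at the start; "wrist_torque": the same for the moment, N m; "width": opening from 0.0 (shut) to 1.0 (fully open).
Only numpy, scipy, OpenCV 4.12 (cv2) and the standard library are available. Lean on these libraries where they do the work, as an engineer would, in place of code of your own. Each camera call takes 0.05 s, during which the arm holds its last target.

## Task

Take the quarter-turn stud out of its stand and put it in the lock port of the welding positioner: find the slot by feel, press the head down against the spring and turn it a quarter turn clockwise (seen from above) until it springs back up into its catch, then let go. Do it gently, never pushing the stud against the port with more than 40 N, and leave the wrench, the tape roll and the flanged tube where they are.

Things in the scene. Friction and masses are not known exactly. Their poses are not given: they have to be found in the camera images.
- stud: Loose steel stud, about 0.15 kg, upright in its stand. Origin: centre of the underside of its round head (48 mm across, 6 mm thick); z up. On the head stands a flat wing to grip, 36 mm long (x), 12 mm thick (y), from 6 to 33 mm above the origin. Grip it with the fingertips just above the head. A half turn gives the same stud.
- stud_lugs (a point): Middle of the stud's lug bar, its lowest part, 18.5 mm below its origin, stud axes; out of sight in the stand. The bar is 32 mm long (x, in line with the wing), 9 mm wide (y), 8 mm high: its underside is 22.5 mm below the stud's origin. Above it, up to the head, is a shank 17 mm in diameter, tapered at its lower 3 mm.
- stand: Fixed upright steel tube, 54 mm outside and 38 mm inside diameter, 60 mm high, on a round foot 90 mm across and 12 mm high; origin at the centre of its underside. The stud hangs in it, its head resting on the rim.
- positioner: Fixed welding positioner; origin under the lock port, at table height. The port is a square steel collar 60 x 60 mm whose flat top is about 85 mm above the table, on a blue ledge 110 x 110 mm. On its +y side, from 90 mm away from the port's centre, stands the blue gearbox, 140 mm high, 130 mm along x, with a faceplate beyond it.
- port (a point): Nominal centre of the port's flat top, positioner axes, z up. Slot 36 mm along x, 12 mm along y, with a 20 mm square opening amid it: the stud enters with wing along x, within 1.5 mm and 4 degrees. The collar is set by hand: the slot's true centre lies up to 5 mm off along x and along y, and its top up to 1.5 mm higher or lower; readings do not show it (direction is true). Feel for it.
- port_press (a point): Point 1 mm above port. Ridges under the true top let the stud turn only while its origin is less than 2.5 mm above the true top. At 0 the head lies on the top: a hard stop that can be felt. A spring of 1 N/mm meets the lug bar when the origin is 12.5 mm above the true top, so it pushes 10 to 12.5 N when pressed home; let go unturned, the stud pops up to about 11 mm.
- port_catch (a point): Point 6.5 mm above port: height of the stud's origin when caught (up to 1.5 mm more or less, as the top lies). The stud turns only clockwise seen from above, to a stop a few degrees past 90. At 90, wing across the slot (along the port's y), the spring lifts it 4 mm or more into notches about 5 degrees wider to each side than the lugs, and it stays.
- wrench: Loose steel wrench, 170 mm long, lying on the table; leave it.
- tape: Loose roll of tape, 90 mm diameter, 25 mm high; leave it.
- spool: Loose flanged steel tube, 64 mm diameter (foot 84 mm), 90 mm high; leave it.
There are look-alikes about, which are no part of the job. What is shaped like the stud but red or yellow is not meant.

How it is judged:
By the outcome, as a careful person would: the job done as asked, in the order asked, and still so for the second after the job is handed in, with the robot touching nothing.
It also fails if it takes over 72 s, if anything falls off the work surface, if the arm or the gripper's body presses on something with over 40 N, if the wrist force passes 120 N, or if a joint passes its speed limit or range.

## Working session

There is one attempt and no reset: what is moved stays moved. The work goes in short steps, each a Python script; the robot and the scene stay as the last script left them, time stands still between calls to the robot, and variables do not carry over. Pictures are saved under pics/ and viewed, and the job is handed in when it is done.

```bash
ls; mkdir -p pics; python3 - <<'E'
from workcell import r,eyes,monitor
import cv2,numpy as np
for n in("side","top"):
    f=eyes.grab_frame(n); cv2.imwrite(f"pics/{n}0.png",f["image"][:,:,::-1]); print(n,{k:(v if k!='pose' else np.round(v,4).tolist()) for k,v in f.items() if k!='image'})
s=monitor.get_state(); print(s); print(r.tip_reach)
E
```

```text
pics
side {'vfov': 45.29976362588438, 'cx': 309.49516419443614, 'cy': 232.74365318637632, 'pose': [[-0.7878, 0.3737, -0.4897, -0.0689], [-0.616, -0.4794, 0.6251, 0.7832], [-0.0011, 0.7941, 0.6078, 0.8206], [0.0, 0.0, 0.0, 1.0]]}
top {'vfov': 44.02449679634498, 'cx': 326.46370309121875, 'cy': 244.99300077462888, 'pose': [[-0.0108, 0.9868, -0.1613, 0.3198], [-0.9999, -0.0102, 0.0046, 0.0351], [0.0029, 0.1613, 0.9869, 1.3738], [0.0, 0.0, 0.0, 1.0]]}
{'t': 0.1, 'qpos': array([ 1.03719632,  0.62923225,  0.03845412,  1.51825124, -0.02697799,
        0.99629611, -0.01998803]), 'qvel': array([ 0.00020833, -0.00253041,  0.00031346, -0.00365901, -0.00028684,
        0.0022382 , -0.00153691]), 'joint_efforts': array([ 1.60641968e-03, -5.50785112e+01,  1.14704613e+00, -1.87114137e+01,
       -5.21492679e-02,  1.92270678e-02,  6.73560271e-05]), 'eef_pos': array([ 0.29283926, -0.57960948,  0.19036549]), 'ee_rot': array([ 3.14155351e+00,  1.66829676e-03, -1.10297960e+00]), 'force': array([-0.8406645 ,  0.22858268,  0.10520884]), 'wrist_torque': array([ 0.02250419, -0.01907554,  0.0019133 ]), 'width': 1.0018940805506737}
0.022
```

View pics/side0.png

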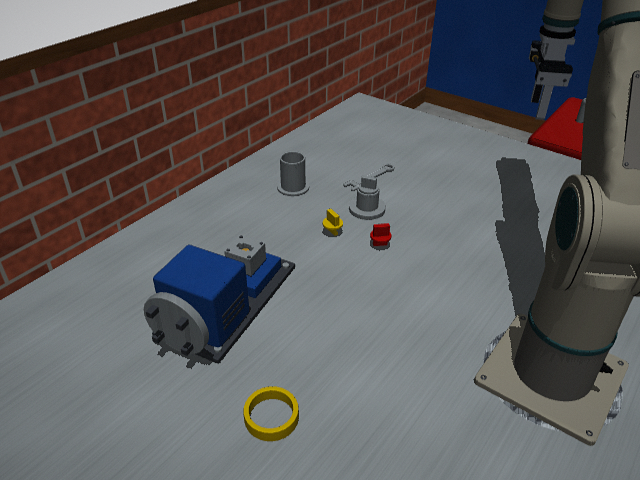

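View pics/top0.png

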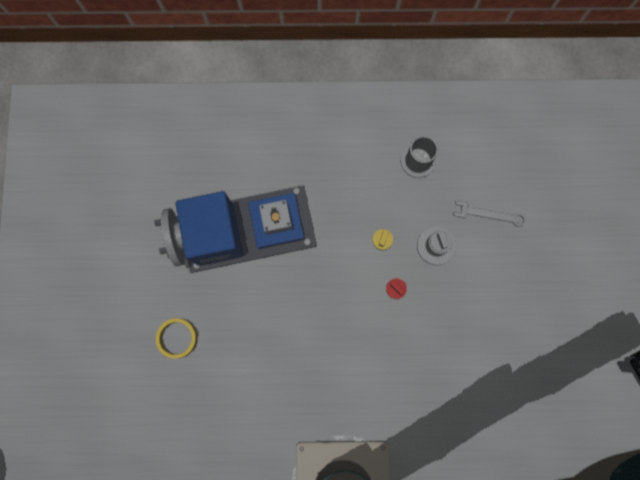

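The candidates for the stud are:
- **Grey, in the stand:** top (437,243), side (368,192). This matches the description.
- **Yellow look-alike:** top (383,240), side (333,222). Not meant.
- **Red look-alike:** top (396,289), side (380,235). Not meant.
- **Spool:** an open tube at top (422,155), not a stud.

I'll check the grey one and the port in close crops.

```bash
python3 - <<'E'
import cv2,numpy as np
t=cv2.imread("pics/top0.png"); s=cv2.imread("pics/side0.png")
def c(im,x,y,w,h,k): return cv2.resize(im[y:y+h,x:x+w],(w*k,h*k),interpolation=cv2.INTER_CUBIC)
a=c(t,405,220,65,50,6); b=c(s,335,165,65,50,6)
d=c(t,245,180,65,75,6)[:300+150]; e=c(s,210,225,65,75,6)
cv2.imwrite("pics/crop1.png",np.vstack([np.hstack([a,b]),np.hstack([d,e])[:290]]))
E
```

```text
(no output)
```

View pics/crop1.png

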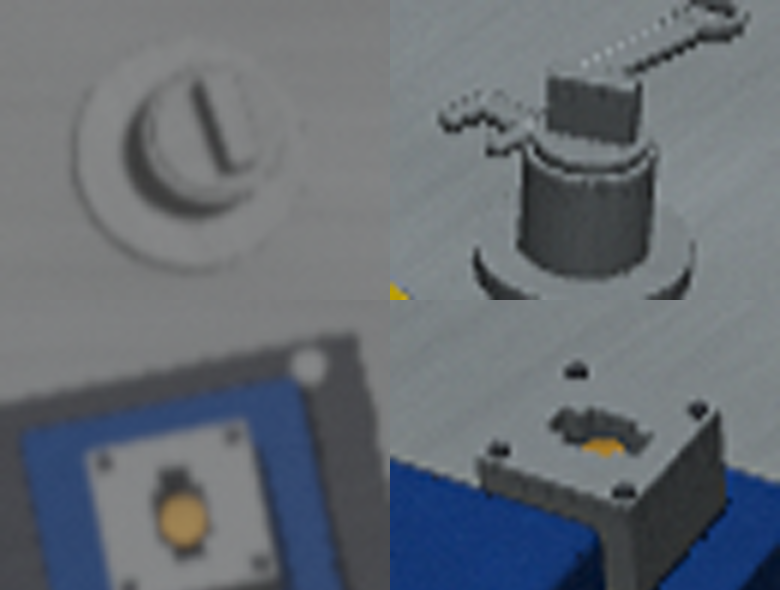

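The crop confirms it: a grey stud with a flat wing, its head on the stand's rim. The port is clear, with its slot running roughly along world x. Next I'll measure both from enlarged, contrast-stretched crops.

```bash
cat > h.py <<'E'
import cv2,numpy as np
def ray(f,u,v):
    F=240/np.tan(np.radians(f["vfov"]/2)); d=np.array([(u-f["cx"])/F,-(v-f["cy"])/F,-1.]); P=np.array(f["pose"])
    return P[:3,3],P[:3,:3]@d
def onz(f,u,v,z):
    o,d=ray(f,u,v); return o+d*(z-o[2])/d[2]
def proj(f,p):
    P=np.array(f["pose"]); F=240/np.tan(np.radians(f["vfov"]/2)); c=P[:3,:3].T@(np.array(p)-P[:3,3])
    return f["cx"]+F*c[0]/-c[2], f["cy"]-F*c[1]/-c[2]
def tri(fs,uvs):
    A=np.zeros((3,3));b=np.zeros(3)
    for f,(u,v) in zip(fs,uvs):
        o,d=ray(f,u,v); d/=np.linalg.norm(d); M=np.eye(3)-np.outer(d,d); A+=M; b+=M@o
    return np.linalg.solve(A,b)
E
python3 - <<'E'
import cv2,numpy as np,pickle
from h import *
from workcell import eyes
fr={n:eyes.grab_frame(n) for n in("side","top")}
pickle.dump(fr,open("fr0.pkl","wb"))
t=fr["top"];s=fr["side"]
def crop(im,x,y,w,h,k):
    g=im[y:y+h,x:x+w,::-1].astype(float); lo,hi=np.percentile(g,[1,99.5]); g=np.clip((g-lo)/(hi-lo)*255,0,255).astype(np.uint8)
    g=cv2.resize(g,(w*k,h*k),interpolation=cv2.INTER_CUBIC)
    for i in range(0,w,5): cv2.putText(g,str(x+i) if i%10==0 else "|",(i*k+k//2,10),0,.35,(0,255,255),1)
    for j in range(0,h,5): cv2.putText(g,str(y+j)if j%10==0 else "-",(0,j*k+k//2+4),0,.35,(0,255,255),1)
    return g
cv2.imwrite("pics/stud_t.png",crop(t["image"],412,222,50,45,13))
cv2.imwrite("pics/stud_s.png",crop(s["image"],340,167,55,55,10))
# collar
for n,box in(("top",(250,185,60,65)),("side",(215,230,65,60))):
    x,y,w,h=box; im=fr[n]["image"]; hsv=cv2.cvtColor(im,cv2.COLOR_RGB2HSV)
    m=((hsv[...,1]<60)&(hsv[...,2]>130)).astype(np.uint8); mm=np.zeros_like(m); mm[y:y+h,x:x+w]=m[y:y+h,x:x+w]
    c=max(cv2.findContours(mm,cv2.RETR_EXTERNAL,cv2.CHAIN_APPROX_NONE)[0],key=cv2.contourArea)
    print(n,cv2.contourArea(c),cv2.minAreaRect(c),cv2.boxPoints(cv2.minAreaRect(c)).round(1).tolist(), hsv[y+30,x+10],hsv[y+20,x+20])
cv2.imwrite("pics/port_t.png",crop(t["image"],248,190,60,56,10))
cv2.imwrite("pics/port_s.png",crop(s["image"],215,228,60,56,10))
E
```

```text
top 519.0 ((274.3461608886719, 215.2307891845703), (24.514516830444336, 25.298980712890625), 78.69007110595703) [[259.5, 205.6999969482422], [284.29998779296875, 200.6999969482422], [289.20001220703125, 224.8000030517578], [264.29998779296875, 229.6999969482422]] [109 105 117] [100   6 134]
side 1033.0 ((247.0, 243.5), (27.0, 64.0), 90.0) [[215.0, 230.0], [279.0, 230.0], [279.0, 257.0], [215.0, 257.0]] [109 207 116] [ 98  21 132]
```

View pics/stud_t.png

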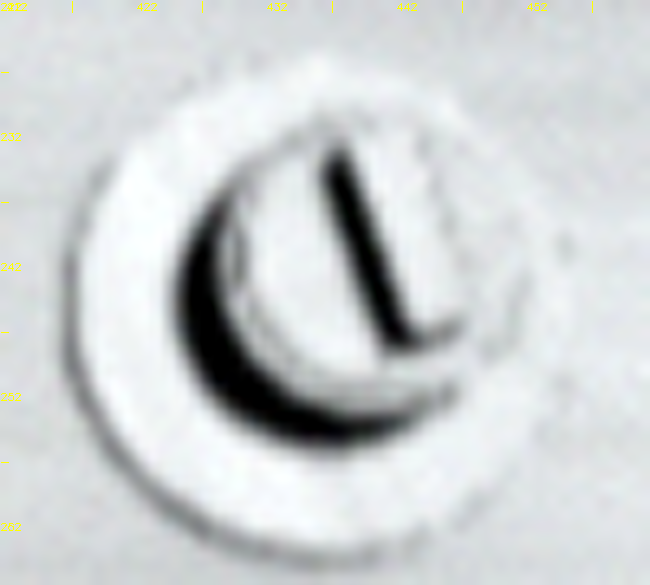

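View pics/stud_s.png

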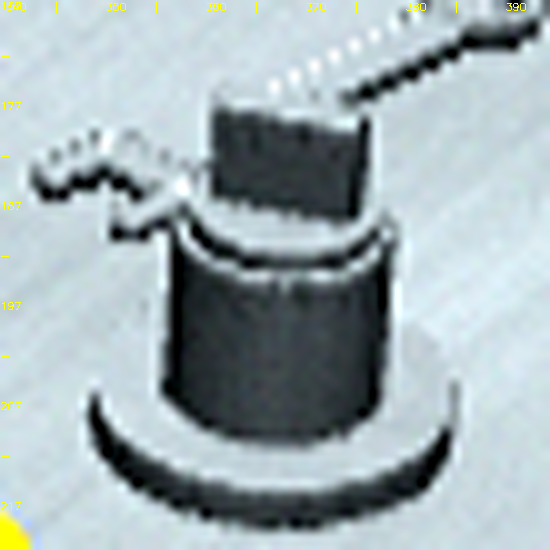

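View pics/port_t.png

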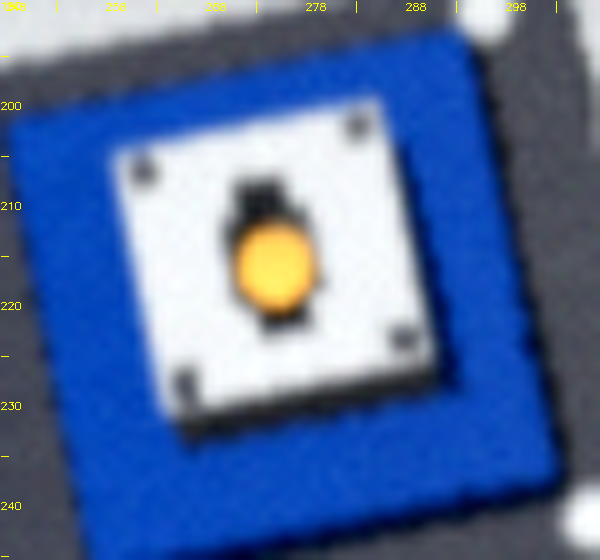

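View pics/port_s.png

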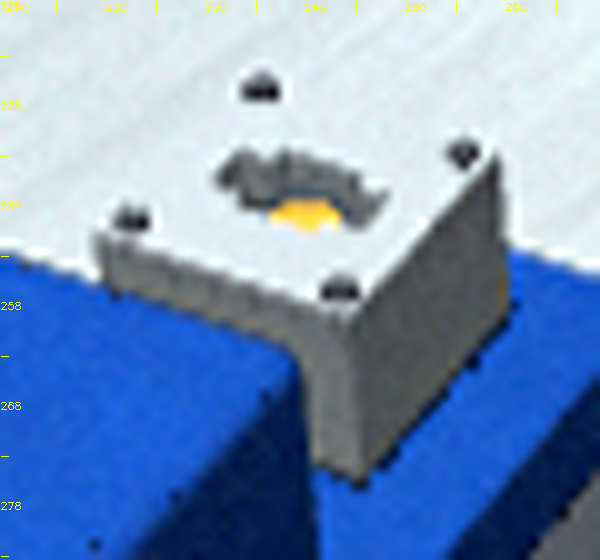

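```bash
cat > meas.py <<'E'
import pickle,numpy as np
from h import *
fr=pickle.load(open("fr0.pkl","rb")); t,s=fr["top"],fr["side"]
T=lambda p:(412+(p[0]+.5)/13-.5,222+(p[1]+.5)/13-.5); S=lambda p:(340+(p[0]+.5)/10-.5,167+(p[1]+.5)/10-.5)
PT=lambda p:(248+p[0]/10-.5,190+p[1]/10-.5); PS=lambda p:(215+p[0]/10-.5,228+p[1]/10-.5)
print("wing top centre",onz(t,*T((409,238)),.093), "foot",onz(t,*T((310,300)),.010))
for a in((345,148),(412,340),(465,322),(415,140)): print(" top corner",onz(t,*T(a),.093))
for a in((212,108),(368,128)): print(" side facetop",onz(s,*S(a),.093))
for a in((212,195),(358,218)): print(" side facebot",onz(s,*S(a),.066))
print("foot side l/r",onz(s,*S((90,395)),.012),onz(s,*S((458,385)),.012))
print("port")
ts=[(144,170),(358,126),(404,340),(185,385)]; ss=[(132,218),(262,88),(465,153),(340,290)]
P=[tri((t,s),(PT(a),PS(b))) for a,b in zip(ts,ss)]; print(np.round(P,4)); print("c",np.mean(P,0))
for a in((115,150),(380,98),(435,365),(165,415)): print(" collar top",onz(t,*PT(a),.085))
for a in((495,155),(350,320),(97,235)): print(" collar side",onz(s,*PS(a),.085))
print("slot ends", onz(t,*PT((260,180)),.085),onz(t,*PT((285,330)),.085))
E
python3 meas.py
```

```text
wing top centre [ 0.53793268 -0.22628463  0.093     ] foot [ 0.54098206 -0.22499338  0.01      ]
 top corner [ 0.55345544 -0.21612934  0.093     ]
 top corner [ 0.52053174 -0.22605007  0.093     ]
 top corner [ 0.523504   -0.23510009  0.093     ]
 top corner [ 0.55470693 -0.22801156  0.093     ]
 side facetop [ 0.55462593 -0.21105519  0.093     ]
 side facetop [ 0.52049764 -0.22634505  0.093     ]
 side facebot [ 0.55562232 -0.21509124  0.066     ]
 side facebot [ 0.52229563 -0.22817946  0.066     ]
foot side l/r [ 0.57324188 -0.19274201  0.012     ] [ 0.5041047  -0.25210542  0.012     ]
port
[[0.6193 0.1721 0.0854]
 [0.6287 0.1244 0.0851]
 [0.5804 0.1144 0.085 ]
 [0.5706 0.1628 0.0852]]
c [0.59972452 0.14344638 0.08517079]
 collar top [0.62324125 0.17810423 0.085     ]
 collar top [0.63451445 0.1191902  0.085     ]
 collar top [0.57380895 0.10701228 0.085     ]
 collar top [0.56317427 0.16661847 0.085     ]
 collar side [0.57607668 0.11149638 0.085     ]
 collar side [0.56373966 0.16861585 0.085     ]
 collar side [0.62221722 0.1804326  0.085     ]
slot ends [0.61608333 0.14584341 0.085     ] [0.58203811 0.14019041 0.085     ]
```

Measurements so far:

| Item | Position (m) | Yaw (rad) |
|---|---|---|
| Stud axis | about (0.539, -0.2245) | about 0.36 (wing) |
| Nominal port | (0.5997, 0.1434, 0.085) | about 0.195 |

Before moving I'll check IK options for the grip and the final turn.

```bash
python3 - <<'E'
from workcell import r,kin
import numpy as np
pi=np.pi
for nm,p,ys in(("stud",[.539,-.2245,.20],(.36+pi/2,.36-pi/2)),("port",[.5997,.1434,.13],(.195+pi/2,.195-pi/2)),("turned",[.5997,.1434,.115],(.195,.195-.05,.195-pi,.195+pi))):
    for y in ys:
        q=kin.solve_ik(p,[pi,0,y]); print(nm,round(y,2),None if q is None else np.round(q,2))
E
```

```text
stud 1.93 [ 0.83  0.63 -0.78  1.68  0.5   1.04  1.81]
stud -1.21 [ 0.31  0.52  0.06  1.7  -0.03  0.92 -0.83]
port 1.77 [ 0.15  0.75 -0.73  1.66  0.59  0.96  0.97]
port -1.38 [-0.31  0.65  0.05  1.68 -0.04  0.82 -1.62]
turned 0.2 [-0.07  0.69 -0.34  1.68  0.29  0.82 -0.35]
turned 0.15 [-0.08  0.68 -0.32  1.68  0.28  0.82 -0.39]
turned -2.95 [-0.59  0.72  0.52  1.7  -0.45  0.84 -2.82]
turned 3.34 [-0.59  0.72  0.52  1.7  -0.45  0.84 -2.82]
```

```bash
python3 - <<'E'
from workcell import r,kin,monitor,fingers,eyes
import numpy as np,cv2
pi=np.pi
q=np.array(kin.solve_ik([.539,-.2245,.16],[pi,0,.36-pi/2])); q[6]+=pi
r.goto_joints(q); s=monitor.get_state(); print(s["t"],s["eef_pos"],s["ee_rot"],s["force"])
print(r.move_l([.539,-.2245,.091],rate=.1,rotation=[pi,0,.36+pi/2],f_stop=10))
s=monitor.get_state(); print(s["t"],s["eef_pos"],s["ee_rot"],s["force"])
f=eyes.grab_frame("side"); cv2.imwrite("pics/g1.png",cv2.resize(f["image"][120:240,300:460,::-1],(800,600),interpolation=cv2.INTER_CUBIC))
E
```

```text
2.2083 [ 0.53877374 -0.22532982  0.16007217] [-3.14142969e+00  4.69128967e-04  1.92917819e+00] [ 1.07254209 -0.44196708  0.04213375]
False
3.05 [ 0.53943252 -0.22477021  0.09143628] [3.14089970e+00 6.34786695e-04 1.93065358e+00] [ 0.66473294 -0.38236669 -0.38110543]
```

View pics/g1.png

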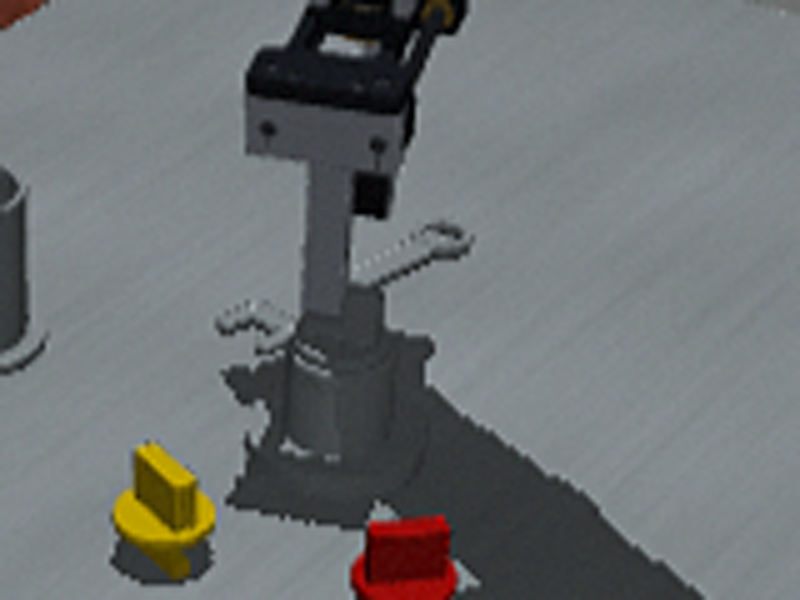

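The near finger stands in front of the grey wing at crop (325,290), and the wing shows to its right at (365,320). Fingertips are just above the head, so I'll grip and lift.

```bash
python3 - <<'E'
from workcell import r,kin,monitor,fingers,eyes
import numpy as np,cv2
pi=np.pi
fingers.grab(40); s=monitor.get_state(); print(s["t"],s["width"]*94,s["eef_pos"],s["force"],s["ee_rot"])
p=s["eef_pos"]; print(r.move_l([p[0],p[1],.150],rate=.12)); r.hold(.2)
s=monitor.get_state(); print(s["t"],s["width"]*94,s["eef_pos"],s["force"],s["wrist_torque"],s["qpos"])
import pickle
fr={n:eyes.grab_frame(n) for n in("side","top")}; pickle.dump(fr,open("fr1.pkl","wb"))
a=cv2.resize(fr["side"]["image"][120:220,310:410,::-1],(400,400),interpolation=cv2.INTER_CUBIC);b=cv2.resize(fr["top"]["image"][200:280,400:480,::-1],(400,400),interpolation=cv2.INTER_CUBIC)
cv2.imwrite("pics/g2.png",np.hstack([a,b]))
E
```

```text
4.5167 0.5400358830365128 [ 0.53900737 -0.22452038  0.09100598] [ 0.29642034  0.5021955  -0.29907787] [3.14158150e+00 2.33175293e-05 1.93079630e+00]
False
5.3583 0.5888290663806165 [ 0.53839804 -0.22426264  0.14906729] [ 0.3391884   0.33491584 -0.94009859] [ 0.08005413 -0.15285016  0.02276102] [ 0.30918892  0.58265662  0.05809969  1.75378436 -0.04422676  0.80818324
  2.31912947]
```

View pics/g2.png

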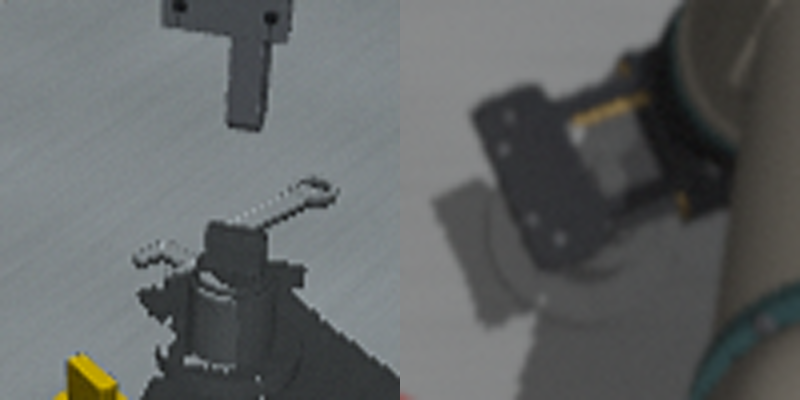

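The grasp missed. The jaws closed to 0 mm, the measured weight is about nil, and the grey stud is still in the stand at crop (235,250). I'll compare the projected fingertip with the image to find the error.

```bash
python3 - <<'E'
import pickle,cv2,numpy as np
from h import *
fr=pickle.load(open("fr1.pkl","rb")); s,t=fr["side"],fr["top"]
fr0=pickle.load(open("fr0.pkl","rb"))
print(np.abs(np.array(fr0["side"]["pose"])-s["pose"]).max(),np.abs(np.array(fr0["top"]["pose"])-t["pose"]).max())
print("side tip",proj(s,[.5384,-.2243,.127]),"tcp",proj(s,[.5384,-.2243,.149]))
print("top tip",proj(t,[.5384,-.2243,.127]))
for z in (0,.06,.066,.093): print(z,proj(s,[.539,-.2245,z]),proj(t,[.539,-.2245,z]))
im=s["image"].copy(); 
def crop(im,x,y,w,h,k):
    g=im[y:y+h,x:x+w,::-1].astype(float); lo,hi=np.percentile(g,[1,99.5]); g=np.clip((g-lo)/(hi-lo)*255,0,255).astype(np.uint8)
    g=cv2.resize(g,(w*k,h*k),interpolation=cv2.INTER_CUBIC)
    for j in range(0,h,10): cv2.putText(g,str(y+j),(0,j*k+k//2+4),0,.35,(0,255,255),1)
    for i in range(0,w,10): cv2.putText(g,str(x+i),(i*k,10),0,.35,(0,255,255),1)
    return g
cv2.imwrite("pics/g3.png",crop(im,330,110,90,110,5))
E
```

```text
0.0 0.0
side tip (np.float64(370.4363105859057), np.float64(164.88056773282895)) tcp (np.float64(371.03614135131045), np.float64(156.67693904739838))
top tip (np.float64(445.19408569826646), np.float64(236.9331494580669))
0 (np.float64(367.03571481072476), np.float64(209.1079927334352)) (np.float64(434.42424570067465), np.float64(246.14195959733433))
0.06 (np.float64(368.5182284869362), np.float64(188.77243623577408)) (np.float64(439.29659782647695), np.float64(241.88240713433467))
0.066 (np.float64(368.67076996331997), np.float64(186.68003340603036)) (np.float64(439.80774458364647), np.float64(241.43554771772443))
0.093 (np.float64(369.36725767111926), np.float64(177.12635079308248)) (np.float64(442.1655026634925), np.float64(239.37432677620401))
```

View pics/g3.png

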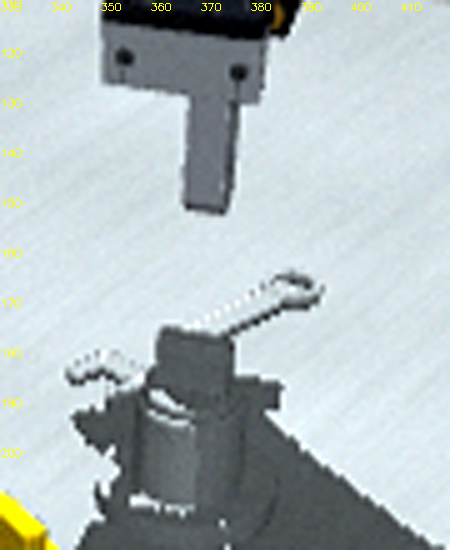

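```bash
python3 - <<'E'
import pickle,cv2,numpy as np
from h import *
from workcell import eyes,monitor,kin,r
fr=pickle.load(open("fr0.pkl","rb")); s=fr["side"];t=fr["top"]
u=np.array([-.35,.94,0])
for d in(.047,.0595): print("open near finger tip at g1 proj",d,proj(s,np.array([.5394,-.2248,.0694])+d*u), "g1 seen approx (365,183)")
for d in(0,.012): print("closed",d,proj(s,np.array([.5384,-.2243,.127])+d*u))
f=eyes.grab_frame("side"); print(np.abs(f["image"].astype(int)-pickle.load(open("fr1.pkl","rb"))["side"]["image"]).max(), monitor.get_state()["eef_pos"],monitor.get_state()["ee_rot"])
print([x for x in dir(kin) if x[0]!='_'],[x for x in dir(r) if x[0]!='_'],[x for x in dir(monitor) if x[0]!='_'])
E
```

```text
open near finger tip at g1 proj 0.047 (np.float64(364.17440649232856), np.float64(195.77923148246418)) g1 seen approx (365,183)
open near finger tip at g1 proj 0.0595 (np.float64(362.93377670394284), np.float64(198.63804460204375)) g1 seen approx (365,183)
closed 0 (np.float64(370.4363105859057), np.float64(164.88056773282895))
closed 0.012 (np.float64(369.28809279589285), np.float64(167.4144634069275))
86 [ 0.53872988 -0.22440112  0.14945951] [-3.14084301e+00 -6.24222531e-04  1.93082642e+00]
['solve_ik'] ['IKError', 'goto_joints', 'hold', 'move_l', 'move_pose', 'tip_reach'] ['get_state']
```

```bash
python3 - <<'E'
import pickle,cv2,numpy as np
from h import *
fr=pickle.load(open("fr1.pkl","rb")); s=fr["side"];t=fr["top"]
u=np.array([-.35,.94,0]); c=np.array([.5386,-.2243,0])
a=cv2.resize(t["image"][170:310,380:560,::-1],(0,0),fx=4,fy=4,interpolation=cv2.INTER_CUBIC)
a=np.clip(a.astype(float)*1.8,0,255).astype(np.uint8)
for z,col in((.149,(0,0,255)),(.23,(0,255,0)),(.30,(255,0,0))):
    for d in(-.0885,0,.0885):
        p=proj(t,c+d*u+[0,0,z]); cv2.circle(a,(int((p[0]-380)*4),int((p[1]-170)*4)),4,col,1)
cv2.imwrite("pics/g4.png",a)
x0,y0=290,30
a=cv2.resize(s["image"][y0:y0+150,x0:x0+200,::-1],(800,600),interpolation=cv2.INTER_CUBIC)
a=np.clip(a.astype(float)*1.5,0,255).astype(np.uint8)
for z,col in((.127,(255,255,0)),(.149,(0,0,255)),(.224,(0,255,0)),(.30,(255,0,0))):
    for d in(-.0885,0,.0885):
        p=proj(s,c+d*u+[0,0,z]); cv2.circle(a,(int((p[0]-x0)*4),int((p[1]-y0)*4)),4,col,2)
cv2.imwrite("pics/g5.png",a)
E
```

```text
(no output)
```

View pics/g4.png

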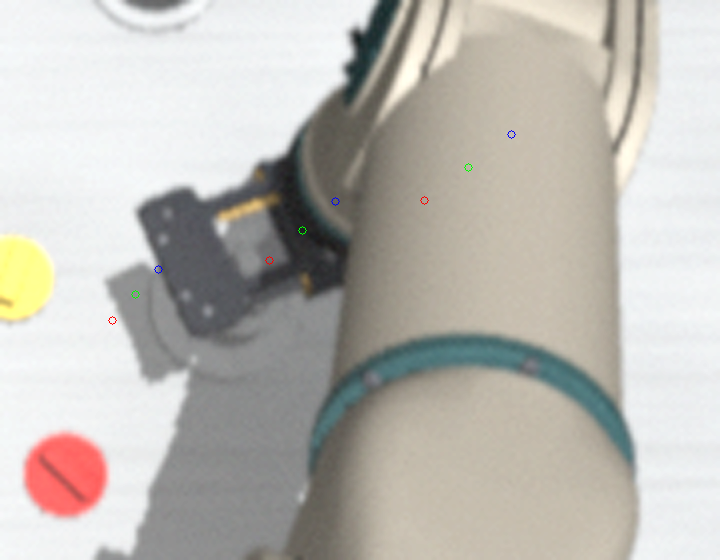

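View pics/g5.png

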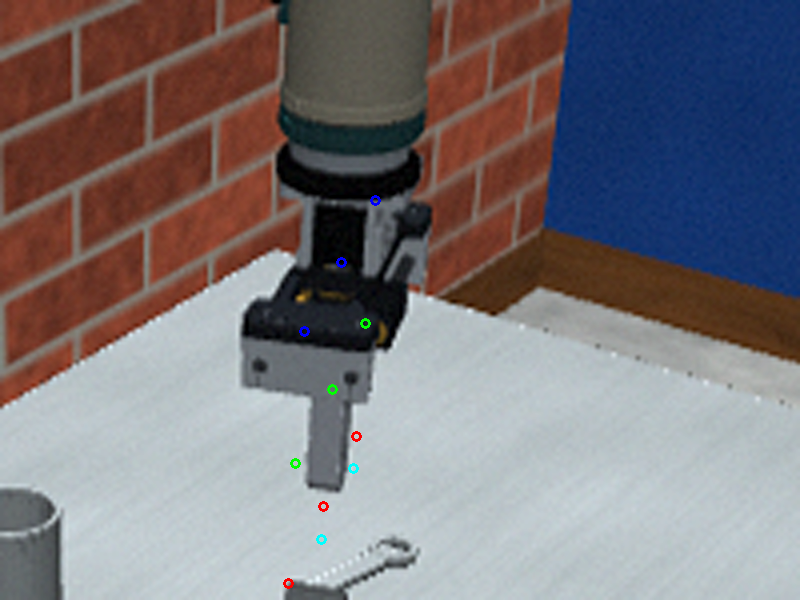

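```bash
python3 - <<'E'
import pickle,numpy as np
from h import *
fr=pickle.load(open("fr1.pkl","rb")); s=fr["side"];t=fr["top"]
for a,b in(((351.75,108),(414.25,223)),((383.75,114.5),(431.25,254.5))):
    p=tri((s,t),(a,b)); print(p,proj(s,p),proj(t,p))
E
```

```text
[ 0.53459359 -0.13058057  0.30675936] (np.float64(352.41434417840713), np.float64(108.09073102165637)) (np.float64(413.8533121612812), np.float64(222.36372267972058))
[ 0.47674176 -0.16141159  0.29779056] (np.float64(384.1421558704818), np.float64(114.54069416443696)) (np.float64(431.02630206948805), np.float64(254.1216851823809))
```

The picture shows the fingertips at row 152 where I expected about 166, so the jaws are some 35–40 mm higher than the z reading implies. They closed above the wing. The xy position agrees. I'll calibrate z by touching bare table lightly with the closed fingertips.

```bash
python3 - <<'E'
from workcell import r,kin,monitor
s=monitor.get_state(); print(s["t"],s["eef_pos"])
r.move_l([.45,-.27,.15],rate=.15)
print(r.move_l([.45,-.27,.045],rate=.12,f_stop=5)); 
print(r.move_l([.45,-.27,-.03],rate=.03,f_stop=3))
s=monitor.get_state(); print(s["t"],s["eef_pos"],s["force"],s["ee_rot"])
E
```

```text
5.5083 [ 0.53872988 -0.22440112  0.14945951]
False
True
9.1083 [ 0.44996786 -0.26997156 -0.01399984] [-0.21551857  0.34009525  7.1944896 ] [-3.14148255e+00 -2.24065602e-04  1.93075145e+00]
```

Touching the table shows the fingertips are at z_read + 14 mm, so the true height is 36 mm above nominal. I'll go back with that correction and check this grasp before leaving the stand.

```bash
python3 - <<'E'
from workcell import r,kin,monitor,fingers,eyes
import numpy as np,cv2,pickle
pi=np.pi
r.move_l([.45,-.27,.10],rate=.15); fingers.release()
r.move_l([.539,-.2245,.10],rate=.15)
print(r.move_l([.539,-.2245,.0545],rate=.07,f_stop=8))
s=monitor.get_state(); print(s["t"],s["eef_pos"],s["force"])
fingers.grab(40); s=monitor.get_state(); print(s["t"],s["width"]*94,s["eef_pos"],s["force"],s["wrist_torque"])
r.move_l([.539,-.2245,.105],rate=.1); r.hold(.2)
s=monitor.get_state(); print(s["t"],s["width"]*94,s["eef_pos"],s["force"],s["wrist_torque"],s["qpos"])
fr={n:eyes.grab_frame(n) for n in("side","top")}; pickle.dump(fr,open("fr2.pkl","wb"))
a=cv2.resize(fr["side"]["image"][110:230,310:430,::-1],(600,600),interpolation=cv2.INTER_CUBIC)
cv2.imwrite("pics/g6.png",np.clip(a*1.6,0,255).astype(np.uint8))
E
```

```text
False
13.0917 [ 0.53916818 -0.22457052  0.05454313] [-2.09235861e-04 -6.11890595e-01 -2.32650202e-01]
14.3167 11.552820870873669 [ 0.53912058 -0.22462392  0.05452972] [ 0.34750611 -0.05243734  0.44611086] [ 0.05611438 -0.18210863 -0.03216111]
15.175 11.64297954947757 [ 0.53846116 -0.22427753  0.10424542] [ 0.51797403  0.3365962  -1.18446583] [ 0.12311246 -0.16215102 -0.01404971] [ 0.30767219  0.64297275  0.06118982  1.7910275  -0.05648365  0.71220824
  2.33041826]
```

View pics/g6.png

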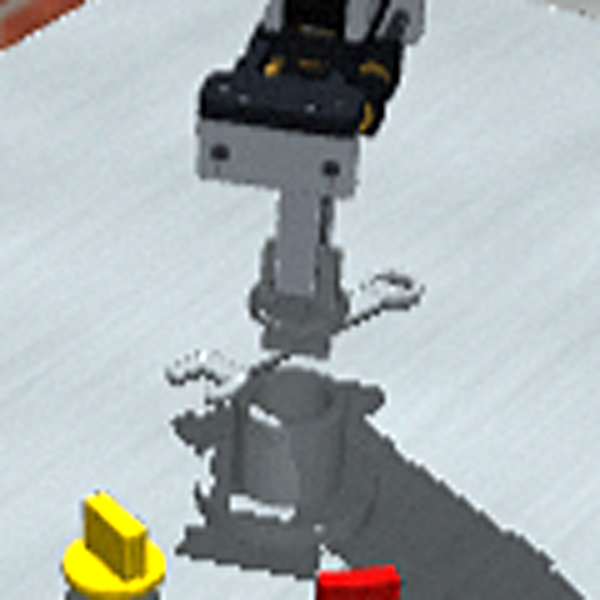

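The stud is gripped: jaw gap 11.6 mm, weight −1.2 N, and it hangs straight with the lugs visible at crop (297,345). It looks centred in the fingers to about 1 mm. The stud origin is at z_read + 5.5 mm, so I'll go to the port and touch once.

```bash
cat > p.py <<'E'
from workcell import r,kin,monitor,fingers,eyes
import numpy as np,time
pi=np.pi
C=np.array([.5997,.1434]); A=.195; ex=np.array([np.cos(A),np.sin(A)]); ey=np.array([-ex[1],ex[0]]); ROT=[pi,0,A+pi/2]
R2=np.array([ex,ey])
def xy(dx,dy): return C+dx*1e-3*ex+dy*1e-3*ey
def P(dx,dy,z): return [*xy(dx,dy),z]
def avg(n=4):
    F=[];T=[]
    for i in range(n):
        r.hold(.02); s=monitor.get_state(); F.append(s["force"]);T.append(s["wrist_torque"])
    s["f"]=np.mean(F,0); s["m"]=np.mean(T,0); return s
def rep(tag,s,b=None):
    f=s["f"].copy();m=s["m"].copy()
    if b: f-=b["f"]; m-=b["m"]
    o=s["eef_pos"]; d=R2@(o[:2]-C)*1e3
    print(tag,"t%.2f"%s["t"],"off",d.round(2),"origin z %.2f"%((o[2]+.0055)*1e3),"F",(R2@f[:2]).round(1),f[2].round(1),"M",(R2@m[:2]*1e3).round(0),"yaw %.3f"%(s["ee_rot"][2]-pi/2-A))
E
python3 - <<'E'
from p import *
q=kin.solve_ik(P(0,0,.125),ROT); print(np.round(q,2))
r.move_pose(P(0,0,.125),ROT)
r.move_l(P(0,0,.108),rate=.05,f_stop=6); r.hold(.15)
b=avg(6); rep("base",b)
hit=r.move_l(P(0,0,.088),rate=.012,f_stop=4); s=avg(6); rep("poke %s"%hit,s,b)
import pickle; pickle.dump(b,open("base.pkl","wb"))
E
```

```text
[-0.38  0.66  0.16  1.68 -0.14  0.81  1.61]
base t17.41 off [0.21 0.06] origin z 113.75 F [-0.3 -0.2] -1.6 M [  88. -147.] yaw 0.000
poke True t19.00 off [-0.09  0.  ] origin z 94.13 F [0.9 0.5] 4.7 M [ -36. -137.] yaw 0.000
```

It went in at the first touch. At the stop the origin was at 94.1 mm with 4.7 N, so the lugs are 13 mm below the top, in the slot and on the spring. I'll press on in small steps and feel for the hard stop.

```bash
python3 - <<'E'
from p import *; import pickle
b=pickle.load(open("base.pkl","rb"))
z=.0886
for i in range(12):
    z-=.001
    hit=r.move_l(P(0,0,z),rate=.012,f_stop=8); s=avg(3); rep("%.4f %s"%(z,hit),s,b)
    if hit or s["f"][2]-b["f"][2]>17: break
E
```

```text
0.0876 False t19.30 off [ 0.04 -0.02] origin z 93.17 F [-0.3  0.4] 5.8 M [-14. 145.] yaw -0.000
0.0866 False t19.60 off [0.06 0.04] origin z 92.20 F [-0.1  0.7] 7.0 M [-48. 122.] yaw 0.000
0.0856 False t19.90 off [ 0.05 -0.  ] origin z 91.33 F [-0.4  0.7] 7.4 M [-30. 251.] yaw -0.000
0.0846 False t20.20 off [ 0.09 -0.04] origin z 90.45 F [-0.9 -0.1] 8.4 M [-58. 284.] yaw -0.000
0.0836 False t20.50 off [ 0.05 -0.01] origin z 89.56 F [-0.6  0.3] 9.2 M [-14. 364.] yaw 0.000
0.0826 False t20.80 off [ 0.1 -0. ] origin z 88.71 F [-0.9  0.2] 10.6 M [-25. 398.] yaw -0.000
0.0816 False t21.10 off [ 0.12 -0.02] origin z 87.85 F [-1.5  0.2] 11.2 M [-21. 470.] yaw -0.000
0.0806 False t21.40 off [ 0.08 -0.04] origin z 86.95 F [-1.5  0.5] 11.9 M [ -8. 563.] yaw -0.000
0.0796 False t21.70 off [ 0.14 -0.03] origin z 86.27 F [-1.8  0.3] 13.5 M [-17. 688.] yaw -0.000
0.0786 False t22.00 off [ 0.23 -0.03] origin z 86.19 F [-3.7  0.2] 19.5 M [  -7. 1128.] yaw -0.000
```

The hard stop is at origin z about 86.2 mm (19.5 N at most), so the true top is about 1.2 mm above nominal. I'll back off slightly to stay about 1 mm above the stop, then turn clockwise in small steps, watching side force and torque.

```bash
python3 - <<'E'
from p import *; import pickle
b=pickle.load(open("base.pkl","rb"))
r.move_l(P(-.2,0,.0803),rate=.012); s=avg(3); rep("z",s,b)
for a in (4,10,18):
    hit=r.move_l(P(-.2,0,.0803),rate=.02,rotation=[pi,0,A+pi/2-np.radians(a)],f_stop=12); s=avg(3); rep("a%d %s Mz%.3f w%.1f"%(a,hit,s["m"][2]-b["m"][2],s["width"]*94),s,b)
    if hit: break
E
```

```text
z t22.34 off [ 0.11 -0.02] origin z 86.84 F [-1.2 -0.2] 11.9 M [-22. 493.] yaw -0.000
a4 False Mz-0.032 w11.5 t22.64 off [ 0.27 -0.07] origin z 86.84 F [-0.9  0.2] 11.4 M [-54. 454.] yaw -0.070
a10 False Mz-0.036 w11.6 t22.95 off [ 0.4  -0.11] origin z 86.86 F [-1.4 -0. ] 11.9 M [-66. 418.] yaw -0.175
a18 False Mz-0.062 w11.7 t23.29 off [ 0.39 -0.08] origin z 86.81 F [-0.5  0.1] 12.2 M [-86. 412.] yaw -0.314
```

```bash
python3 - <<'E'
from p import *; import pickle
b=pickle.load(open("base.pkl","rb"))
for a in (28,38,48,58,68,78,85,90):
    hit=r.move_l(P(-.2,0,.0803),rate=.02,rotation=[pi,0,A+pi/2-np.radians(a)],f_stop=12); s=avg(3); rep("a%d %s Mz%.3f w%.1f"%(a,hit,s["m"][2]-b["m"][2],s["width"]*94),s,b)
    if hit or abs(s["m"][2]-b["m"][2])>.6: break
E
```

```text
a28 False Mz-0.035 w11.9 t23.67 off [ 0.58 -0.18] origin z 86.87 F [0.  0.2] 11.8 M [-97. 367.] yaw -0.489
a38 False Mz-0.037 w12.0 t24.04 off [ 0.81 -0.27] origin z 86.94 F [-0.5 -0.1] 11.9 M [-125.  284.] yaw -0.663
a48 False Mz-0.054 w11.8 t24.42 off [ 0.93 -0.31] origin z 86.94 F [-0.3  0.4] 11.7 M [-126.  237.] yaw -0.838
a58 False Mz-0.037 w11.5 t24.79 off [ 1.03 -0.38] origin z 86.98 F [-0.2 -0.1] 11.8 M [-136.  176.] yaw -1.013
a68 False Mz-0.022 w11.7 t25.17 off [ 1.13 -0.32] origin z 86.99 F [-0.1 -0.1] 11.8 M [-77. 166.] yaw -1.187
a78 False Mz-0.040 w11.7 t25.54 off [ 1.21 -0.27] origin z 87.01 F [-0.3  0.4] 11.3 M [-87. 126.] yaw -1.362
a85 False Mz-0.024 w11.6 t25.87 off [ 1.28 -0.33] origin z 87.01 F [-0.5  0.4] 12.2 M [-35. 115.] yaw -1.484
a90 False Mz-0.009 w11.4 t26.17 off [ 0.74 -0.18] origin z 87.05 F [-0.4  0.5] 12.7 M [ -7. 396.] yaw -1.571
```

It turned 90° freely with almost no torque, and the jaws are still flat on the wing. I'll raise gently. If it is caught, the spring force will stop falling smoothly and the stud will hold the tool near top + 6.5 mm.

```bash
python3 - <<'E'
from p import *; import pickle
b=pickle.load(open("base.pkl","rb"))
R=[pi,0,A]
z=.0803
for i in range(11):
    z+=.001 if z<.0860 else .0006
    r.move_l(P(-.2,0,z),rate=.015,rotation=R); s=avg(2); rep("%.4f w%.1f"%(z,s["width"]*94),s,b)
    if s["f"][2]-b["f"][2]<-1.5: break
E
```

```text
0.0813 w11.9 t26.45 off [ 0.72 -0.18] origin z 87.87 F [-0.7 -0.4] 11.3 M [-28. 298.] yaw -1.571
0.0823 w12.0 t26.73 off [ 0.71 -0.14] origin z 88.72 F [0.1 0.5] 10.3 M [-27. 209.] yaw -1.571
0.0833 w12.0 t27.02 off [ 0.71 -0.19] origin z 89.60 F [-0.2  1. ] 10.0 M [-57. 167.] yaw -1.571
0.0843 w11.8 t27.30 off [ 0.68 -0.19] origin z 90.48 F [-0.5  0.3] 8.2 M [-39. 106.] yaw -1.571
0.0853 w11.8 t27.58 off [ 0.7  -0.16] origin z 91.37 F [ 0.9 -0.2] 8.7 M [-17.  19.] yaw -1.571
0.0863 w11.6 t27.87 off [ 0.64 -0.15] origin z 92.21 F [0.8 0.3] 7.6 M [-133. -119.] yaw -1.571
0.0869 w11.5 t28.15 off [ 0.57 -0.13] origin z 92.67 F [ 1.6 -0.4] 6.3 M [-134. -430.] yaw -1.571
0.0875 w11.5 t28.43 off [ 0.45 -0.1 ] origin z 92.83 F [4.9 0.1] 1.3 M [ -190. -1004.] yaw -1.571
0.0881 w11.6 t28.72 off [ 0.37 -0.08] origin z 92.90 F [ 5.9 -0.2] -3.4 M [ -257. -1467.] yaw -1.571
```

It's caught: the origin stops at about 92.8 mm (top + 6.6 mm), and a further pull turned the force to −3.4 N. I'll relieve the pull, let go, back away straight up and look.

```bash
python3 - <<'E'
from p import *; import pickle,cv2
b=pickle.load(open("base.pkl","rb"))
R=[pi,0,A]
r.move_l(P(-.2,0,.0870),rate=.015,rotation=R); s=avg(2); rep("pre",s,b)
fingers.release(); s=avg(3); rep("rel w%.1f"%(s["width"]*94),s,b)
p=s["eef_pos"]; print(r.move_l([p[0],p[1],.16],rate=.08,f_stop=10))
r.move_pose([.45,-.10,.22],[pi,0,A]); r.hold(.2)
fr={n:eyes.grab_frame(n) for n in("side","top")}; pickle.dump(fr,open("fr3.pkl","wb"))
print(monitor.get_state()["t"],monitor.get_state()["width"])
a=cv2.resize(fr["side"]["image"][205:305,195:295,::-1],(400,400),interpolation=cv2.INTER_CUBIC);c=cv2.resize(fr["top"]["image"][175:255,235:315,::-1],(400,400),interpolation=cv2.INTER_CUBIC)
cv2.imwrite("pics/f1.png",np.hstack([a,c])); cv2.imwrite("pics/f2.png",fr["side"]["image"][:,:,::-1])
cv2.imwrite("pics/f3.png",fr["top"]["image"][:,:,::-1])
E
```

```text
pre t29.00 off [ 0.19 -0.12] origin z 92.81 F [ 3.9 -0.4] 4.6 M [-192. -951.] yaw -1.571
rel w93.9 t30.36 off [-0.21 -0.  ] origin z 92.52 F [0.5 0.2] 2.1 M [-121.   66.] yaw -1.571
False
32.85 0.998717371518996
```

View pics/f1.png

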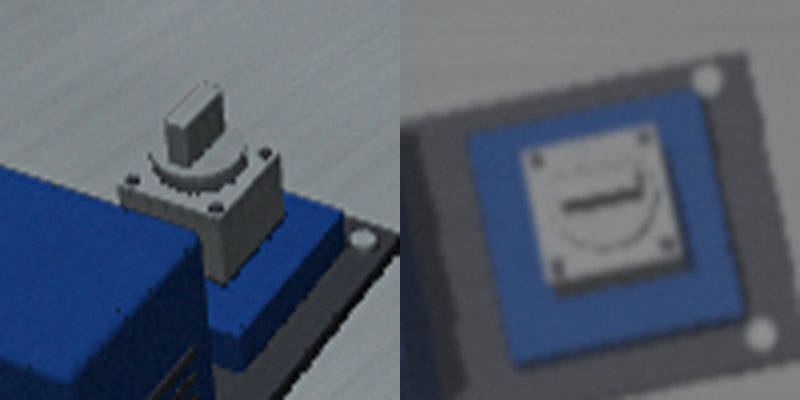

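View pics/f3.png

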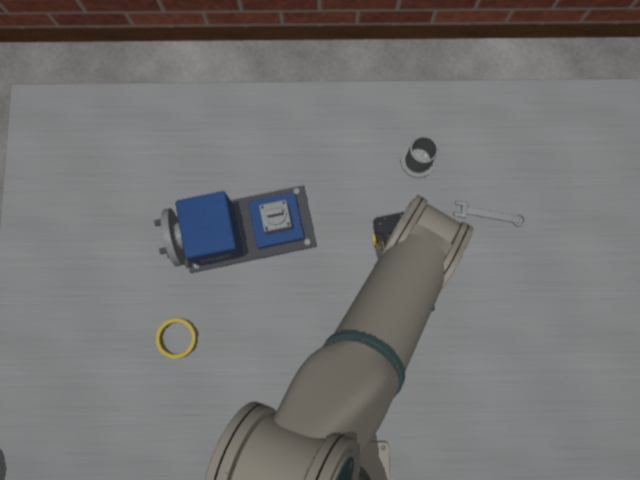

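The stud sits upright in the port with its wing across the slot (top-view crop (600,203)) and its head just above the collar. The wrench (487,213), tape (176,338) and spool (422,155) are at their first-picture pixels. The arm is clear, so I'm handing in.

```bash
python3 -c "
from workcell import sign_off,monitor
print(monitor.get_state()['t'],monitor.get_state()['force']); sign_off()"
```

```text
32.85 [ 0.18755296 -0.34904729 -0.62286885]
the job is handed in; nothing more can be done
```

The grey stud is locked in the port, turned 90° clockwise and caught, and the job was handed in at about 33 s of the 72 s allowed.

- **First grasp missed:** the fingertips really sit 36 mm higher than the z reading and `r.tip_reach` imply, so the jaws closed just above the wing and moved nothing. I found this in the side picture, confirmed it with a light touch on bare table (about 7 N), and regripped with the correction.
- **Port:** the stud went into the slot at the first touch, so no search was needed. The hard stop was at 86.2 mm, about 1.2 mm above nominal. The highest push I read was 19.5 N.
- **Catch:** it rose to about 92.8 mm (top + 6.6 mm). When I raised the tool further, the catch held the stud and the force turned to −3.4 N before I let go.
- **Last pictures:** the wing is across the slot and the stud is upright. The wrench, tape and flanged tube are where they were in the first picture, and the arm is clear and touching nothing.

No final check failed.

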